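# Clamp a hex standoff insulator with its flats square to the jaws

### The job

Pick up the dark red hexagonal standoff insulator, turn it until a pair of its flats is square to the clamp's jaws and stand it upright on the clamp bed between the open jaws, midway along them, then let go of it. Then push the yellow sliding jaw against it until the standoff is held flat between both jaws with no gap, and leave it so. Leave the fuse holder, the standing fuse, the fuse puller and the busbar offcut where they are.

Things in the scene. Friction and masses are not known exactly. Their poses are not given: they have to be found in the camera images.
- standoff_center (a point): Centre (half-way up) of the dark red hexagonal standoff insulator: a solid upright prism 90 mm tall, 50 mm across flats, 57.7 mm across corners, about 0.35 kg, with a brass insert flush in its top; it stands loose on the worktop at any yaw. z is its long axis (up); its x axis is normal to one pair of flats, the other flats are normal to directions 60 and 120 degrees from x about z. All six flats are equal.
- clamp: Blue clamp fixture, fixed to the worktop. Origin on the worktop surface below the middle of the jaws; x is the closing direction, from the yellow sliding jaw towards the blue fixed jaw, y runs along the jaws, z up. Base 240 x 100 mm (x -150 to +90 mm), its flat top is the bed at z = 20 mm. Fixed jaw: face at x = +25 mm, 30 mm thick, 100 mm wide (y), top at z = 50 mm. Both jaw faces are flat and normal to x. A clamped 50 mm part is centred at x = 0.
- jaw (a joint): Opening of the yellow sliding jaw (m): the gap between the jaw faces is 40 mm plus this value, so its face is at clamp x = -15 mm minus this value. 0.010 = closed on the 50 mm standoff; at the start it is open (0.022 to 0.036). It moves along clamp x, is held only by friction of about 4 N and stays where it is left. No spring. Jaw 25 mm thick, 100 mm wide, top at z = 50 mm.
- jaw_tab (a point): Top of the back face of the yellow push tab on the sliding jaw, at mid width. The tab is an upright plate behind the jaw (on the side away from the standoff), 10 mm thick (clamp x), 60 mm wide (clamp y), from just above the bed to z = 70 mm. Its back face, which this point lies on, is 60 mm behind the jaw face; pushing on it towards clamp +x closes the jaw. Axes as the clamp's.
- fuse_holder: Grey nylon fuse holder body with a white ceramic fuse in it, 120 x 50 x 51 mm, loose; origin at the centre of its underside, x along its length. To be left alone.
- spare_fuse: White ceramic cylindrical fuse with silver end caps, diameter 28 mm, 70 mm tall, standing on end, loose; origin at the centre of its underside. To be left alone.
- puller: Black bakelite fuse puller lying flat, about 147 x 46 x 22 mm, loose; origin on its underside, x along its length towards the two prongs. To be left alone.
- busbar: Brass busbar offcut lying flat, 30 x 120 x 8 mm, loose; origin at the centre of its underside, y along its length. To be left alone.
There are look-alikes about, which are no part of the job. Of the things that look like the part that bears standoff_center, the largest one is meant.

How it is judged:
By the outcome, as a careful person would: the job done as asked, in the order asked, and still so for the second after the job is handed in, with the robot touching nothing.
It also fails if it takes over 56 s, if anything falls off the work surface, if the arm or the gripper's body presses on something with over 40 N, if the wrist force passes 120 N, or if a joint passes its speed limit or range.

### The arm

A 6-joint arm with a two-finger parallel gripper is mounted at the origin on the work surface. World frame = base frame: x ahead of the robot, y to its left, z up, the work surface at z = 0. Lengths are in m, angles in rad, forces in N, time in s.
With the tool pointing down it reaches from about 0.425 to 0.95 m from the base axis. Payload 3.5 kg.
Tool frame: the origin (TCP) lies at the very end of the fingers, on their centre line; the grasp point (between the pads) lies 19 mm behind it (grip_depth is the distance from the TCP to the grasp point, in m); x points along the fingers, z is the direction in which the jaws open and shut, and the axes are right-handed (so a half turn about x gives the same grasp; the last joint's range is limited). The gripper opens to 85 mm and grips with 20 to 120 N. Pads are 22 mm wide; open, the fingers measure 114 mm over their backs; the gripper's body (76 mm by 85 mm) begins 54 mm behind the grasp point. The pads swing forward as they close: fully open they stand 13 mm farther back than shut.
Start: joints at [-1.47, 0.286, 1.577, -0, 1.279, -0.15], TCP at [0.168, -0.654, 0.231] pointing down, gripper open.
Joint ranges: [-2.77, 2.77], [-0.9, 2.22], [0.21, 2.48], [-1.53, 4.67], [0.24, 2.81], [-2.84, 2.84]. Speed limits (rad/s): [2.79, 2.79, 3.14, 3.14, 3.14, 3.14].

### API

Orientations are given as a unit quaternion [x, y, z, w].
In Python, from plant import get_state, read_camera, calibration, sign_off, recognise, grip_depth gives the robot as it stands. The module is installed in compiled form; this text tells all that it offers.
- The arm moves only by the tool servo_tool, never from a script. Its argument "deltas" is a list that holds one entry, the list of rows, each a list of 4 numbers: the shift along the world's x, y, z scaled (see below), then the turn about the world's z scaled (see below). In form: [[[tx, ty, tz, spin], ...]]. A call has exactly 5 rows; each row is the pose to reach, as a shift and turn from the pose commanded when the call began; what a row does not reach only later rows make up. The controller multiplies each number of a shift by 10 cm and each number of a turn by 90 degrees. A row lasts 1/10 s, in which the tool goes at most 50 mm and 8.59 degrees, less where a joint would pass 70% of its speed; a pose out of reach is approached as far as the arm can. A call with a number of a shift or a turn outside -1 to 1 is refused whole. A call with a gripper value outside its range is refused whole. "claw" is the gripper's target within -1 to 1 (fully open at 1, half-way at 0, shut at -1), set as the call begins (left out, the last holds). The fingers move at their own pace and stop on an object; "force" is the grip in N (left out, the last holds). Time passes only in rows, so rows that repeat a pose let the fingers close, or fill a call up. It gives the time, the measured TCP pose, the force and the opening at its end, in the units of the state.
- get_state(): the state, without advancing time (a new reading comes with each control period).
- read_camera(name): name is "scene" or "top" or "wrist"; returns the picture (480x640x3 uint8, blue, green, red); there is no depth.
- calibration(name): a dict with "intrinsics" (3x3 intrinsics, pixels), "R" (3x3) and "t" (3): a world point X has camera coordinates R X + t; the wrist camera has in their place "T_tool_cam" (4x4, takes a point from camera to tool coordinates, whose origin is the TCP and whose axes are the tool frame's). Camera axes: x right, y down, z forward; pixel columns grow to the right and rows downward; lengths in m; the calibration is good to about 2 mm. A picture is of the moment at which its call begins: read the wrist's pose just before it. calibration takes no time and is no camera call.
- sign_off(): hands the job in, once; it reports no verdict.
Trained networks look in the newest picture that a camera, given by its name, has taken for a name from the list of things; names that differ only in an ending like _2 or _b are one class to them, and where a whole thing is asked for, a point or a joint stands for the part that bears it (a point fixed in the world has none). Each returns a list of dicts, best first, with "p" (0 to 1); they miss things now and then, are a little off and sometimes report something else, mostly with a low value. They report only what shows in the picture. A call takes as long as a camera call. They do not tell look-alikes from the thing itself.
- recognise(camera, query): "at" ([x, y, z] in m, in world coordinates, good to about 4 mm: the middle of the surface that is visible of it).
The state is a dict: "time": time; "qpos": joint angles; "dq": joint speeds; "joint_efforts": joint torques, N m; "eef_pos": TCP position; "tcp_rot": TCP orientation; "contact_force": force on the tool from outside, world axes, zero at the start; "wrist_torque": the same for the moment, N m; "opening": opening from 0.0 (shut) to 1.0 (fully open).
Only numpy, scipy, OpenCV 4.12 (cv2) and the standard library are available. Lean on these libraries where they do the work, as an engineer would, in place of code of your own. Each camera call takes 0.05 s, during which the arm holds its last target. There are 200 camera calls.

## Working session

There is one attempt and no reset: what is moved stays moved. The work goes in short steps, Python scripts to look and compute and a tool call to move; the robot and the scene stay as the last step left them, time stands still between calls to the robot, and variables do not carry over. Pictures are saved under pics/ and viewed, about 8 in all and at most 12, crops included, and the job is handed in when it is done.

Besides the shell and the picture viewer there is one more tool, called after ">>>" as name(argument=value, ...) on one line, values as JSON. servo_tool: Moves the arm, as the interface text tells. Its arguments: {"type":"object","properties":{"deltas":{"type":"array"},"claw":{"type":"number"},"force":{"type":"number"}},"required":["deltas"]}

```bash
mkdir -p pics; python3 - <<'E'
from plant import *
import cv2,numpy as np
s=get_state();print(s['time'],s['eef_pos'],s['tcp_rot'],s['opening'],grip_depth)
for c in('scene','top'):
    im=read_camera(c);cv2.imwrite(f'pics/{c}0.png',im)
    k=calibration(c);print(c,np.round(k['intrinsics'],1).tolist(),np.round(k['R'],3).tolist(),np.round(k['t'],3).tolist())
    for q in('standoff_center','clamp','jaw_tab','jaw','fuse_holder','spare_fuse','puller','busbar'):
        print(q,[(round(d['p'],2),np.round(d['at'],3).tolist()) for d in recognise(c,q)][:4])
print(calibration('wrist'))
E
```

```text
0.0 [ 0.16748957 -0.65320735  0.22991521] [ 0.43416325  0.55920121 -0.43291884  0.55801215] 0.9994043965391055 0.0187
scene [[468.1, 0.0, 322.9], [0.0, 468.1, 236.3], [0.0, 0.0, 1.0]] [[-0.157, 0.987, -0.012], [0.529, 0.074, -0.846], [-0.834, -0.139, -0.534]] [0.038, -0.243, 1.516]
standoff_center [(0.82, [0.458, 0.24, 0.042]), (0.69, [0.479, 0.404, 0.043]), (0.66, [0.527, 0.317, 0.056])]
clamp [(0.73, [0.478, -0.325, 0.033]), (0.67, [0.644, 0.039, 0.033])]
jaw_tab [(0.84, [0.566, 0.015, 0.051])]
jaw [(0.87, [0.566, 0.014, 0.05])]
fuse_holder [(0.84, [0.476, -0.325, 0.032])]
spare_fuse [(0.68, [0.728, 0.222, 0.047])]
puller [(0.64, [0.726, -0.272, 0.021])]
busbar [(0.78, [0.796, -0.048, 0.002])]
top [[480.6, 0.0, 321.4], [0.0, 480.6, 241.6], [0.0, 0.0, 1.0]] [[0.019, -1.0, -0.003], [-0.997, -0.018, -0.072], [0.072, 0.004, -0.997]] [0.022, 0.612, 1.251]
standoff_center [(0.84, [0.447, 0.242, 0.071]), (0.8, [0.467, 0.398, 0.071])]
clamp [(0.89, [0.591, 0.028, 0.016])]
jaw_tab [(0.65, [0.555, 0.013, 0.052])]
jaw [(0.67, [0.553, 0.012, 0.05])]
fuse_holder [(0.6, [0.457, -0.329, 0.036])]
spare_fuse [(0.62, [0.713, 0.223, 0.073])]
puller [(0.82, [0.7, -0.282, 0.018]), (0.49, [0.505, 0.311, 0.086])]
busbar [(0.62, [0.79, -0.047, 0.002]), (0.36, [0.453, -0.327, 0.034])]
{'intrinsics': array([[341.93892435,   0.        , 317.21610472],
       [  0.        , 341.93892435, 237.61476858],
       [  0.        ,   0.        ,   1.        ]]), 'T_tool_cam': array([[-1.08429803e-03, -2.90882601e-01,  9.56758139e-01,
        -1.42996469e-01],
       [-1.05715993e-05, -9.56758698e-01, -2.90882783e-01,
         7.61077931e-02],
       [ 9.99999412e-01, -3.25518093e-04,  1.03433648e-03,
        -9.40786786e-04],
       [ 0.00000000e+00,  0.00000000e+00,  0.00000000e+00,
         1.00000000e+00]])}
```

```bash
python3 - <<'E'
import cv2
im=cv2.imread('pics/top0.png');cv2.imwrite('pics/topc.png',cv2.resize(im[180:480,60:460],(800,600),interpolation=cv2.INTER_CUBIC))
E
```

```text
(no output)
```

View pics/scene0.png

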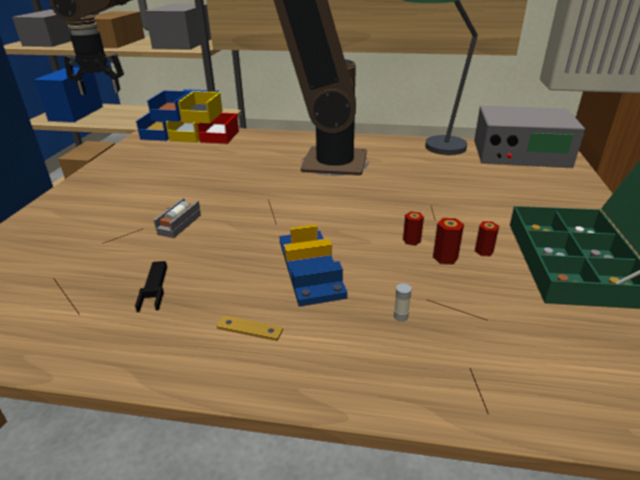

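View pics/top0.png

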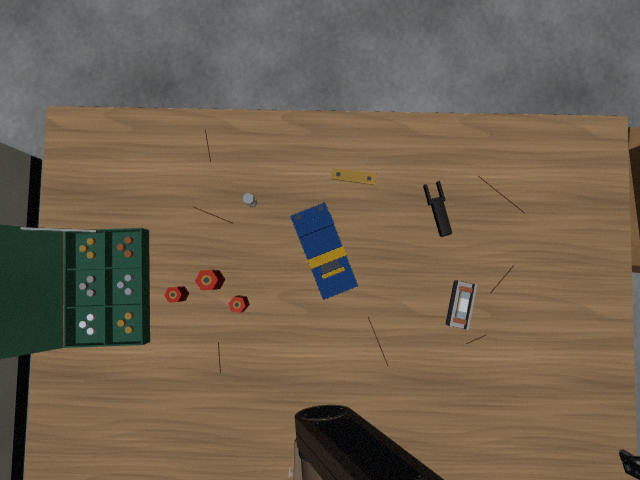

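The two pictures show three red hexagonal standoffs, and the middle one is the largest: top view about (209,280), scene view about (448,240). The clamp is at top view about (325,250), with its yellow jaw open and its closing direction pointing up and left in the picture. I'll measure the yaws next.

```bash
cat > h.py <<'E'
import numpy as np,cv2
from plant import *
from scipy.spatial.transform import Rotation as Ro
def cam(c,s=None):
    k=calibration(c);K=k['intrinsics']
    if c!='wrist': return K,k['R'],k['t']
    T=np.eye(4);T[:3,:3]=Ro.from_quat(s['tcp_rot']).as_matrix();T[:3,3]=s['eef_pos']
    M=np.linalg.inv(T@k['T_tool_cam']);return K,M[:3,:3],M[:3,3]
def back(C,uv,z):
    K,R,t=C;uv=np.atleast_2d(np.asarray(uv,float));d=(R.T@np.linalg.inv(K)@np.c_[uv,np.ones(len(uv))].T).T
    o=-R.T@t;return o+d*((z-o[2])/d[:,2:])
def proj(C,X):
    K,R,t=C;x=(K@(R@np.atleast_2d(X).T+t[:,None])).T;return x[:,:2]/x[:,2:]
def hsv(im,lo,hi):
    return cv2.inRange(cv2.cvtColor(im,cv2.COLOR_BGR2HSV),np.array(lo),np.array(hi))
def state():
    s=get_state();R=Ro.from_quat(s['tcp_rot']).as_matrix()
    print('t',round(s['time'],2),'tcp',np.round(s['eef_pos'],4),'xax',np.round(R[:,0],3),'zyaw',round(np.degrees(np.arctan2(R[1,2],R[0,2])),2),'op',round(s['opening'],3),'F',np.round(s['contact_force'],1));return s
E
python3 - <<'E'
from h import *
state()
im=cv2.imread('pics/top0.png');C=cam('top')
h=cv2.cvtColor(im,cv2.COLOR_BGR2HSV)
for p in((209,275),(202,280),(222,283),(325,240),(330,258)):print(p,h[p[1],p[0]])
c1=cv2.resize(im[255:325,150:260],None,fx=7,fy=7,interpolation=cv2.INTER_CUBIC)
c2=cv2.resize(im[195:305,280:365],None,fx=5,fy=5,interpolation=cv2.INTER_CUBIC)
o=np.zeros((560,800,3),np.uint8);c1=cv2.resize(c1,(440,280));o[:280,:440]=c1;o[:550,450:800]=cv2.resize(c2,(350,453*1))[:550] if 0 else cv2.copyMakeBorder(cv2.resize(c2,(350,453)),0,97,0,0,0)
cv2.imwrite('pics/c1.png',o)
E
```

```text
t 0.9 tcp [ 0.1676 -0.6539  0.2313] xax [-0. -0. -1.] zyaw -75.63 op 0.998 F [ 0.2 -0.2 -0.2]
(209, 275) [  5 184 150]
(202, 280) [ 20 158 139]
(222, 283) [  3 185  51]
(325, 240) [109 191  99]
(330, 258) [ 22 210 158]
```

View pics/c1.png

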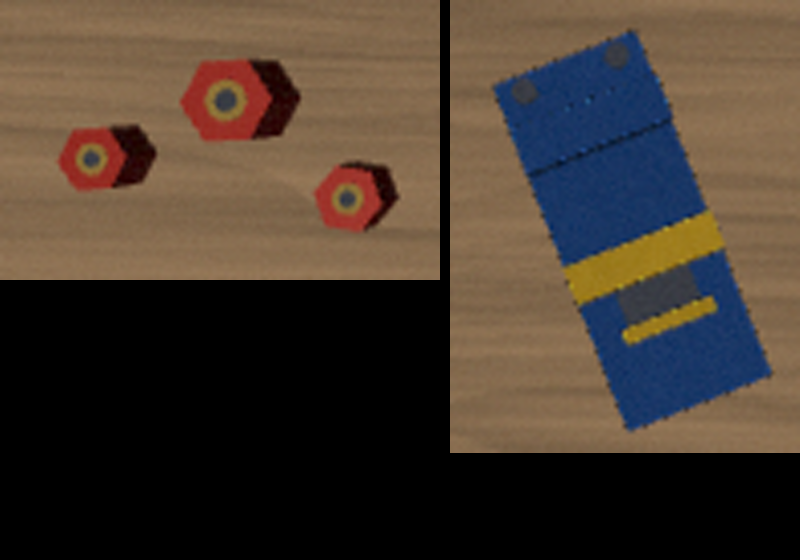

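The crop shows bright top hexes with dark sides, and the clamp with its fixed jaw at the upper left. I'll fit both.

```bash
cat >> h.py <<'E'
def hexfit(P):
    "P: Nx2 world hull pts of a hexagon; returns centre, across flats, yaw deg mod 60"
    from scipy.optimize import minimize
    P=P-(m:=P.mean(0))
    def w(a): 
        pr=[P@[np.cos(a+k*np.pi/3),np.sin(a+k*np.pi/3)] for k in range(3)];return pr
    best=min(np.radians(np.arange(0,60,.25)),key=lambda a:sum(np.ptp(p) for p in w(a)))
    pr=w(best);N=np.array([[np.cos(best+k*np.pi/3),np.sin(best+k*np.pi/3)] for k in range(3)])
    c=np.linalg.lstsq(N,np.array([(p.max()+p.min())/2 for p in pr]),rcond=None)[0]
    return m+c,[round(float(np.ptp(p)),4) for p in pr],np.degrees(best)
E
python3 - <<'E'
from h import *
im=cv2.imread('pics/top0.png');C=cam('top')
g=cv2.resize(im,None,fx=4,fy=4,interpolation=cv2.INTER_CUBIC)
m=hsv(g,(0,120,105),(30,255,255));m[:,:640]=0;m[:1000]=0;m[1300:]=0;m[:,1100:]=0
for c in cv2.findContours(m,cv2.RETR_EXTERNAL,cv2.CHAIN_APPROX_NONE)[0]:
    if cv2.contourArea(c)>800:
        uv=(cv2.convexHull(c)[:,0]+.5)/4-.5
        for z in(.09,.07):print(z,hexfit(back(C,uv,z)[:,:2]))
m=hsv(g,(100,120,40),(125,255,255))|hsv(g,(18,150,90),(30,255,255))
m[:,:1120]=0;m[:,1460:]=0;m[:780]=0;m[1220:]=0
c=max(cv2.findContours(m,cv2.RETR_EXTERNAL,cv2.CHAIN_APPROX_NONE)[0],key=cv2.contourArea)
# base corners near end (z=.02): fit rect
P=back(C,(c[:,0]+.5)/4-.5,.02)[:,:2];print('clamp rect',cv2.minAreaRect((P*1000).astype(np.float32)))
y=hsv(g,(18,150,90),(30,255,255));y[:,:1160]=0;y[:,1440:]=0;y[:920]=0;y[1160:]=0
for c in cv2.findContours(y,cv2.RETR_EXTERNAL,cv2.CHAIN_APPROX_NONE)[0]:
    if cv2.contourArea(c)>300:
        for z in(.05,.07):print('yel',z,cv2.minAreaRect((back(C,(c[:,0]+.5)/4-.5,z)[:,:2]*1000).astype(np.float32)))
E
```

```text
0.09 (array([0.44648004, 0.24210537]), [0.0418, 0.0395, 0.0412], np.float64(51.25))
0.07 (array([0.44525617, 0.24565326]), [0.0425, 0.0401, 0.0419], np.float64(51.25))
0.09 (array([0.46829349, 0.40224994]), [0.041, 0.0398, 0.0403], np.float64(5.5))
0.07 (array([0.46743255, 0.40846231]), [0.0417, 0.0405, 0.0409], np.float64(5.5))
0.09 (array([0.50622804, 0.32023048]), [0.0532, 0.0522, 0.0534], np.float64(4.5))
0.07 (array([0.50599826, 0.32507821]), [0.0541, 0.0531, 0.0543], np.float64(4.5))
clamp rect ((641.5663452148438, 48.41881561279297), (125.30467987060547, 101.24774169921875), 22.73726463317871)
yel 0.05 ((531.2318115234375, 3.0478248596191406), (9.800130844116211, 60.1254768371582), 22.812732696533203)
yel 0.07 ((531.0516357421875, 3.4635276794433594), (9.642313957214355, 59.15730667114258), 22.812707901000977)
yel 0.05 ((569.5306396484375, 19.382442474365234), (25.163227081298828, 101.32630920410156), 22.7728271484375)
yel 0.07 ((568.7337036132812, 19.53509521484375), (24.758031845092773, 99.69475555419922), 22.77283477783203)
```

>>> servo_tool(deltas=[[[0.17,0.19,0,0.02],[0.34,0.39,0,0.04],[0.51,0.58,0,0.06],[0.68,0.78,0,0.08],[0.85,0.97,0,0.09]]], claw=1)

```text
time: 1.4
eef_pos: [0.2531, -0.556, 0.2314]
tcp_rot: [0.393, 0.588, -0.393, 0.588]
contact_force: [0.8, 0.1, -0.8]
opening: 1.002
```

>>> servo_tool(deltas=[[[0.17,0.19,0,0.02],[0.34,0.39,0,0.04],[0.51,0.58,0,0.06],[0.68,0.78,0,0.08],[0.85,0.97,0,0.09]]])

```text
time: 1.9
eef_pos: [0.3382, -0.459, 0.2315]
tcp_rot: [0.35, 0.614, -0.35, 0.614]
contact_force: [-0.3, -0.6, 0.3]
opening: 0.999
```

>>> servo_tool(deltas=[[[0.17,0.19,0,0.02],[0.34,0.39,0,0.04],[0.51,0.58,0,0.06],[0.68,0.78,0,0.08],[0.85,0.97,0,0.09]]])

```text
time: 2.4
eef_pos: [0.4232, -0.362, 0.2315]
tcp_rot: [0.306, 0.637, -0.306, 0.638]
contact_force: [0.7, -1.1, 0.0]
opening: 1.004
```

>>> servo_tool(deltas=[[[0.17,0.19,0,0.02],[0.34,0.39,0,0.04],[0.51,0.58,0,0.06],[0.68,0.78,0,0.08],[0.83,0.97,0,0.09]]])

```text
time: 2.9
eef_pos: [0.5063, -0.2649, 0.2315]
tcp_rot: [0.26, 0.657, -0.26, 0.658]
contact_force: [0.2, 0.1, -0.3]
opening: 1.002
```

>>> servo_tool(deltas=[[[0,0.2,0,0.02],[0,0.4,0,0.04],[0,0.6,0,0.06],[0,0.8,0,0.08],[0,1,0,0.09]]])

```text
time: 3.4
eef_pos: [0.5046, -0.1646, 0.2313]
tcp_rot: [0.213, 0.674, -0.213, 0.674]
contact_force: [0.2, 0.2, -0.6]
opening: 1.001
```

>>> servo_tool(deltas=[[[0,0.2,0,0.02],[0,0.4,0,0.04],[0,0.6,0,0.06],[0,0.8,0,0.08],[0,1,0,0.09]]])

```text
time: 3.9
eef_pos: [0.5045, -0.0648, 0.2313]
tcp_rot: [0.165, 0.688, -0.165, 0.688]
contact_force: [-0.1, 0.8, 0.4]
opening: 1.003
```

>>> servo_tool(deltas=[[[0,0.2,0,0.02],[0,0.4,0,0.04],[0,0.6,0,0.06],[0,0.8,0,0.08],[0,1,0,0.09]]])

```text
time: 4.4
eef_pos: [0.5045, 0.035, 0.2314]
tcp_rot: [0.116, 0.698, -0.116, 0.698]
contact_force: [0.3, 0.2, -0.1]
opening: 1.001
```

>>> servo_tool(deltas=[[[0,0.2,0,0.02],[0,0.4,0,0.04],[0,0.6,0,0.06],[0,0.8,0,0.08],[0,1,0,0.09]]])

```text
time: 4.9
eef_pos: [0.5045, 0.1349, 0.2314]
tcp_rot: [0.066, 0.704, -0.066, 0.704]
contact_force: [0.6, -0.3, -0.7]
opening: 0.997
```

>>> servo_tool(deltas=[[[0,0.2,0,0.02],[0,0.4,0,0.04],[0,0.6,0,0.06],[0,0.8,0,0.08],[0,1,0,0.09]]])

```text
time: 5.4
eef_pos: [0.5045, 0.2347, 0.2314]
tcp_rot: [0.016, 0.707, -0.016, 0.707]
contact_force: [0.6, -0.2, -0.5]
opening: 0.999
```

>>> servo_tool(deltas=[[[0,0.2,0,0.02],[0,0.4,0,0.04],[0,0.6,0,0.06],[0.02,0.75,0,0.08],[0.02,0.75,0,0.08]]])

```text
time: 5.9
eef_pos: [0.507, 0.3102, 0.2314]
tcp_rot: [-0.028, 0.707, 0.029, 0.707]
contact_force: [0.4, -1.0, -1.0]
opening: 1.0
```

```bash
python3 - <<'E'
from h import *
s=state();im=read_camera('wrist');cv2.imwrite('pics/w1.png',im);C=cam('wrist',s);print('cam',-C[1].T@C[2])
h=cv2.cvtColor(im,cv2.COLOR_BGR2HSV)
print(proj(C,[[.506,.32,.09],[.506,.32,0],[.446,.242,.07]]).round())
# clamp origin from base corners in crop (top camera)
T=cam('top');uv=[(323.2,299.4),(357.7,286.1),(291.4,215.6),(325,202.3)]
uv=[(280+(a-450)/350*85,195+b/453*110) for a,b in((628,430),(770,375),(497,85),(635,30))]
P=back(T,uv,.02)[:,:2];print(P.round(4).tolist())
n,f=P[:2].mean(0),P[2:].mean(0);u=(f-n)/np.linalg.norm(f-n);print('len',np.linalg.norm(f-n),'yaw',np.degrees(np.arctan2(u[1],u[0])),'orig',n+.15*u,f-.09*u,'w',np.linalg.norm(P[0]-P[1]))
E
```

```text
t 5.9 tcp [0.507  0.3102 0.2314] xax [ 0.  0. -1.] zyaw 4.62 op 1.0 F [ 0.4 -1.  -1. ]
cam [0.50289039 0.38537789 0.37440344]
[[315. 214.]
 [315. 195.]
 [247. 283.]]
[[0.4595, 0.0263], [0.4962, -0.064], [0.6798, 0.1151], [0.7173, 0.0265]]
len 0.23819638162468154 yaw 22.10746027180184 orig [0.6168289  0.03759102] [0.61515788 0.03691223] w 0.09741511790475446
```

View pics/w1.png

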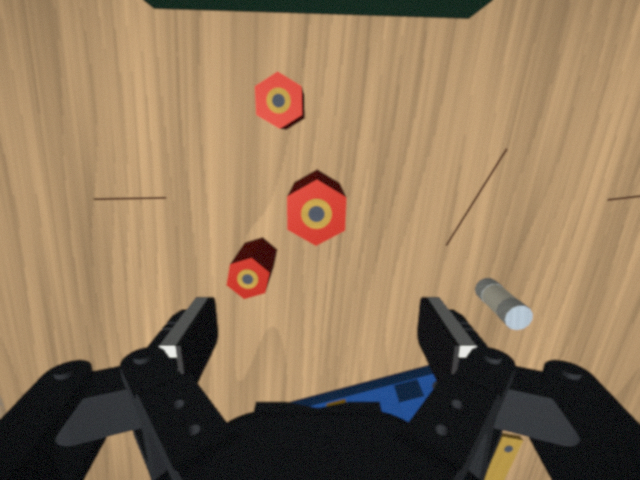

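The wrist view shows the big standoff centred at (316,214), matching the projection (315,214) to a pixel. Its left and right flats are nearly vertical, and the smaller look-alikes are clear of the finger paths.

```bash
python3 - <<'E'
from h import *
s=state();im=cv2.imread('pics/w1.png');C=cam('wrist',s)
g=cv2.resize(im,None,fx=4,fy=4,interpolation=cv2.INTER_CUBIC)
v=g[int(186*4):int(190*4),1264:1280];print(cv2.cvtColor(g,cv2.COLOR_BGR2HSV)[[760,700,900],[1264,1264,1200]])
m=hsv(g,(0,100,130),(30,255,255));m[:640]=0;m[1000:]=0;m[:,:1130]=0;m[:,1400:]=0
c=max(cv2.findContours(m,cv2.RETR_EXTERNAL,cv2.CHAIN_APPROX_NONE)[0],key=cv2.contourArea)
print(hexfit(back(C,(cv2.convexHull(c)[:,0]+.5)/4-.5,.09)[:,:2]))
E
```

```text
t 5.95 tcp [0.5071 0.3093 0.2313] xax [-0.    -0.001 -1.   ] zyaw 4.54 op 1.0 F [-1.3  0.7  0. ]
[[  2 182 220]
 [  2 199  68]
 [  2 189 215]]
(array([0.50871365, 0.32632582]), [0.058, 0.087, 0.0878], np.float64(2.75))
```

```bash
python3 - <<'E'
from h import *
s=state();im=cv2.imread('pics/w1.png');C=cam('wrist',s)
g=cv2.resize(im,None,fx=4,fy=4,interpolation=cv2.INTER_CUBIC)
for V in(150,170):
    m=hsv(g,(0,80,V),(30,255,255));r=np.zeros_like(m);cv2.circle(r,(1264,846),150,255,-1)
    m&=r;m&=hsv(g,(0,150,V),(8,255,255))
    c=max(cv2.findContours(m,cv2.RETR_EXTERNAL,cv2.CHAIN_APPROX_NONE)[0],key=cv2.contourArea);print(cv2.boundingRect(c))
    print(hexfit(back(C,(cv2.convexHull(c)[:,0]+.5)/4-.5,.09)[:,:2]))
E
```

```text
t 5.95 tcp [0.5071 0.3093 0.2313] xax [-0.    -0.001 -1.   ] zyaw 4.54 op 1.0 F [-1.3  0.7  0. ]
(1149, 719, 237, 263)
(array([0.50709025, 0.31979012]), [0.0498, 0.0502, 0.0506], np.float64(3.7499999999999996))
(1149, 721, 237, 261)
(array([0.50710045, 0.31958892]), [0.0498, 0.0499, 0.0502], np.float64(3.7499999999999996))
```

>>> servo_tool(deltas=[[[0,0.1,-0.1,-0.01],[0,0.1,-0.35,-0.01],[0,0.1,-0.6,-0.01],[0,0.1,-0.85,-0.01],[0,0.1,-1,-0.01]]])

```text
time: 6.45
eef_pos: [0.5065, 0.3177, 0.129]
tcp_rot: [-0.022, 0.708, 0.021, 0.706]
contact_force: [-0.6, 0.9, 0.8]
opening: 0.999
```

>>> servo_tool(deltas=[[[0,0,-0.2,0],[0,0,-0.4,0],[0,0,-0.65,0],[0,0,-0.86,0],[0,0,-0.86,0]]])

```text
time: 6.95
eef_pos: [0.5054, 0.3175, 0.0422]
tcp_rot: [-0.023, 0.709, 0.021, 0.705]
contact_force: [-0.3, -0.7, 0.1]
opening: 0.998
```

>>> servo_tool(deltas=[[[0,0,0,0],[0,0,0,0],[0,0,0,0],[0,0,0,0],[0,0,0,0]]], claw=-1, force=35)

```text
time: 7.45
eef_pos: [0.5083, 0.3196, 0.0473]
tcp_rot: [-0.022, 0.706, 0.022, 0.707]
contact_force: [-2.8, -1.4, 6.1]
opening: 0.58
```

>>> servo_tool(deltas=[[[0,0,0,0],[0,0,0,0],[0,0,0,0],[0,0,0,0],[0,0,0,0]]])

```text
time: 7.95
eef_pos: [0.5083, 0.3196, 0.0473]
tcp_rot: [-0.022, 0.706, 0.022, 0.707]
contact_force: [-2.9, -1.2, 6.5]
opening: 0.583
```

>>> servo_tool(deltas=[[[0,0,0.1,0],[0,0,0.3,0],[0,0,0.55,0],[0,0,0.8,0],[0,0,1,0]]])

```text
time: 8.45
eef_pos: [0.5073, 0.319, 0.1462]
tcp_rot: [-0.022, 0.707, 0.022, 0.707]
contact_force: [0.2, 0.2, -4.6]
opening: 0.587
```

>>> servo_tool(deltas=[[[0.05,-0.1,0,0.02],[0.12,-0.3,0,0.04],[0.2,-0.5,0,0.06],[0.28,-0.7,0,0.08],[0.36,-0.9,0,0.08]]])

```text
time: 8.95
eef_pos: [0.543, 0.2282, 0.1444]
tcp_rot: [-0.067, 0.704, 0.067, 0.703]
contact_force: [0.5, -0.5, -4.9]
opening: 0.581
```

>>> servo_tool(deltas=[[[0.07,-0.2,0,0.02],[0.14,-0.4,0,0.04],[0.21,-0.6,0,0.06],[0.28,-0.8,0,0.08],[0.35,-1,0,0.08]]])

```text
time: 9.45
eef_pos: [0.578, 0.1282, 0.1444]
tcp_rot: [-0.111, 0.699, 0.111, 0.698]
contact_force: [0.3, -0.2, -3.7]
opening: 0.585
```

>>> servo_tool(deltas=[[[0.07,-0.2,0,0.01],[0.14,-0.4,0,0.03],[0.24,-0.7,0,0.05],[0.36,-0.92,0,0.05],[0.36,-0.92,0,0.05]]])

```text
time: 9.95
eef_pos: [0.6153, 0.0341, 0.1448]
tcp_rot: [-0.137, 0.694, 0.136, 0.694]
contact_force: [0.2, 0.0, -4.3]
opening: 0.582
```

```bash
python3 - <<'E'
from h import *
s=state();im=read_camera('wrist');t=read_camera('top');cv2.imwrite('pics/w2.png',im);cv2.imwrite('pics/t2.png',t);C=cam('wrist',s)
for j in(.022,):
  u=np.array([np.cos(np.radians(22.8)),np.sin(np.radians(22.8))]);v=np.array([-u[1],u[0]]);o=np.array([.616,.037])
  def W(x,y,z):return [*(o+x*u+y*v),z]
  pts=[W(.025,.05,.05),W(.025,-.05,.05),W(-.15,.05,.02),W(.09,.05,.02),W(.09,-.05,.02),W(-.037,.05,.05),W(.055,.05,.05)]
  uv=proj(C,pts);print(uv.round(1).tolist())
  for p in uv:
    if abs(p).max()<2000: cv2.drawMarker(im,tuple(int(x) for x in p.round()),(0,255,0),cv2.MARKER_CROSS,12,1)
cv2.imwrite('pics/w2m.png',im)
E
```

```text
t 9.95 tcp [0.6153 0.0341 0.1448] xax [ 0.    -0.001 -1.   ] zyaw 22.29 op 0.582 F [ 0.2  0.  -4.3]
[[352.7, 166.9], [349.9, 299.1], [121.3, 165.3], [433.6, 162.5], [423.0, 282.2], [262.0, 167.8], [396.6, 166.6]]
```

View pics/w2m.png

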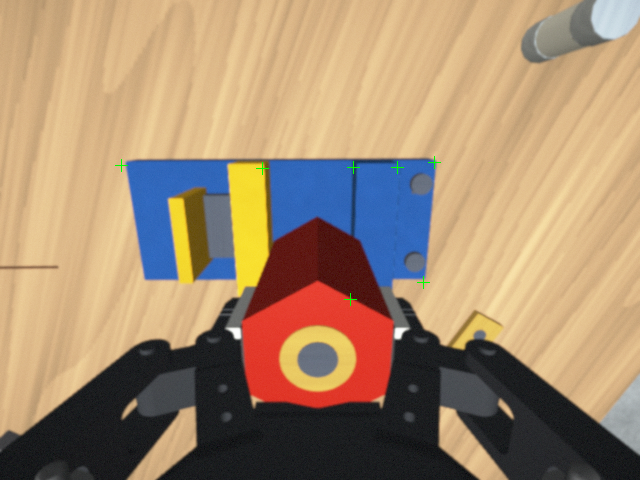

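```bash
cat > fit.py <<'E'
from h import *
from scipy.optimize import minimize
import itertools
s=state();C=cam('wrist',s);im=cv2.imread('pics/w2.png')
yel=(hsv(im,(15,150,60),(32,255,255))>0);blu=(hsv(im,(98,90,20),(130,255,255))>0)
valid=np.zeros((480,640),bool);valid[130:275,90:480]=1;valid[200:,215:]=0;valid[140:185,190:240]&=True
def hull(p,b):
    a=np.radians(p[2]);u=np.array([np.cos(a),np.sin(a)]);v=np.array([-u[1],u[0]])
    X=[[*(p[:2]+x*u+y*v),z] for x in b[0] for y in b[1] for z in b[2]]
    h=cv2.convexHull(proj(C,X).astype(np.float32))[:,0]
    m=np.zeros((480*4,640*4),np.uint8);cv2.fillConvexPoly(m,np.round((h+.5)*4*16-8).astype(np.int32),255,shift=4)
    return cv2.resize(m,(640,480),interpolation=cv2.INTER_AREA)/255.
sil=cv2.morphologyEx(((yel|blu)*255).astype(np.uint8),cv2.MORPH_CLOSE,np.ones((15,15)))>0
def cost(q):
    p=np.array([q[0]/1000,q[1]/1000,q[2]]);f=-.015-q[3]/1000
    b=np.maximum.reduce([hull(p,((-.15,.09),(-.05,.05),(0,.02))),hull(p,((.025,.055),(-.05,.05),(.02,.05))),hull(p,((f-.025,f),(-.05,.05),(.02,.05)))])
    y=np.maximum(hull(p,((f-.025,f),(-.05,.05),(.021,.05))),hull(p,((f-.06,f-.05),(-.03,.03),(.021,.07))))
    return (abs(b-sil)[valid]).sum()+(abs(y-yel)[valid]).sum()
r=min((minimize(cost,[x0,37,22.8,j0],method='Nelder-Mead',options=dict(initial_simplex=np.array([[x0,37,22.8,j0]]+[list(np.array([x0,37,22.8,j0])+d) for d in np.diag([4,4,2,4])]))) for x0,j0 in((614,22),(618,24))),key=lambda r:r.fun)
print(r.x.round(2),r.fun,cost([616,37,22.8,22]))
u=np.array([np.cos(np.radians(r.x[2])),np.sin(np.radians(r.x[2]))]);v=np.array([-u[1],u[0]]);d=s['eef_pos'][:2]*1000-r.x[:2]
print('tcp in clamp mm',d@u,d@v)
print(proj(C,[[*(r.x[:2]/1000+.025*u+.05*v),.05]]))
E
python3 fit.py
```

```text
t 10.05 tcp [0.6139 0.0367 0.1445] xax [-0.002  0.001 -1.   ] zyaw 22.39 op 0.584 F [-0.3  0.3 -4.5]
[616.97  42.59  22.44  24.06] 1913.6901960784312 4445.729411764705
tcp in clamp mm -5.021909842415303 -4.24311784159876
[[358.36758238 164.88698372]]
```

```bash
python3 - <<'E'
from h import *
state();im=read_camera('wrist');cv2.imwrite('pics/w2.png',im);state()
E
cat >> fit.py <<'E'
g=im.copy();p=np.array([r.x[0]/1000,r.x[1]/1000,r.x[2]]);f=-.015-r.x[3]/1000
for b,col in((((-.15,.09),(-.05,.05),(0,.02)),(255,255,255)),(((.025,.055),(-.05,.05),(.02,.05)),(0,255,0)),(((f-.025,f),(-.05,.05),(.021,.05)),(255,0,255)),(((f-.06,f-.05),(-.03,.03),(.021,.07)),(255,0,255))):
    h=(hull(p,b)>.5).astype(np.uint8);cv2.drawContours(g,cv2.findContours(h,0,2)[0],-1,col,1)
o=cv2.resize(g[130:300,90:470],(800,358),interpolation=cv2.INTER_NEAREST)
o2=cv2.resize(((sil*120+yel*100)*valid).astype(np.uint8)[130:245,90:470],(800,242));cv2.imwrite('pics/fit.png',np.vstack([o,cv2.cvtColor(o2,8)]))
E
python3 fit.py
```

```text
t 10.05 tcp [0.6139 0.0367 0.1445] xax [-0.002  0.001 -1.   ] zyaw 22.39 op 0.584 F [-0.3  0.3 -4.5]
t 10.1 tcp [0.6137 0.0374 0.1445] xax [-0.002  0.001 -1.   ] zyaw 22.45 op 0.587 F [ 0.4 -0.3 -4.5]
t 10.1 tcp [0.6137 0.0374 0.1445] xax [-0.002  0.001 -1.   ] zyaw 22.45 op 0.587 F [ 0.4 -0.3 -4.5]
[618.51  39.73  22.5   23.93] 1741.3254901960784 2862.113725490196
tcp in clamp mm -5.330590595243684 -0.30433463347225026
[[358.63932151 170.75335485]]
```

View pics/fit.png

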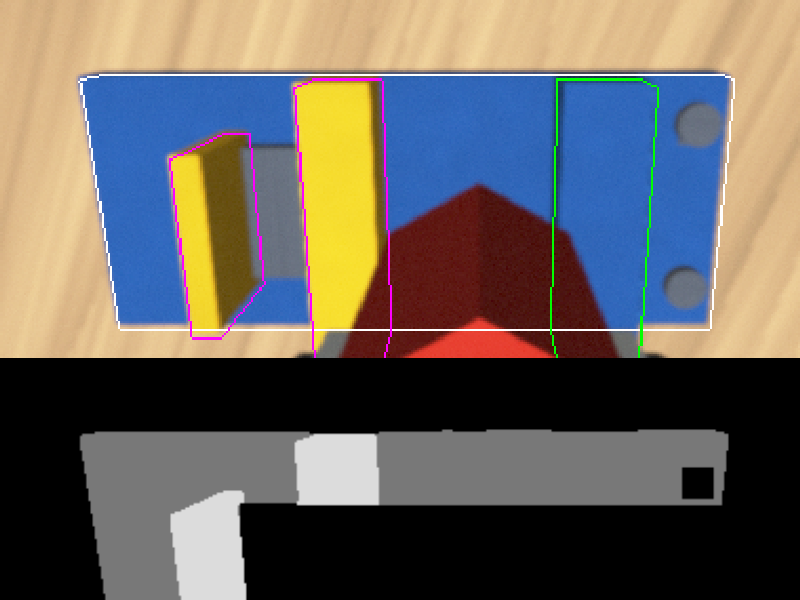

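The overlay matches the clamp outline to about 1 mm. The standoff is 5 mm behind the clamped position and centred along the jaws, with clearance on both sides. I'll lower it.

>>> servo_tool(deltas=[[[0,0,-0.1,0],[0,0,-0.3,0],[0,0,-0.5,0],[0,0,-0.65,0],[0,0,-0.73,0]]])

```text
time: 10.6
eef_pos: [0.6128, 0.038, 0.0697]
tcp_rot: [-0.138, 0.695, 0.139, 0.692]
contact_force: [-0.4, -0.6, -4.6]
opening: 0.577
```

>>> servo_tool(deltas=[[[0,0,0,0],[0,0,-0.01,0],[0,0,-0.02,0],[0,0,-0.02,0],[0,0,-0.02,0]]])

```text
time: 11.1
eef_pos: [0.615, 0.0371, 0.0711]
tcp_rot: [-0.138, 0.693, 0.138, 0.694]
contact_force: [0.3, 0.2, -4.1]
opening: 0.581
```

```bash
python3 - <<'E'
from h import *
s=state();im=read_camera('wrist');cv2.imwrite('pics/w3.png',im);sc=read_camera('scene')
a=cv2.resize(sc[200:320,250:410],(800,600),interpolation=cv2.INTER_CUBIC)[:, :]
o=np.zeros((500,800,3),np.uint8);o[:300,:400]=cv2.resize(im,(400,300));o[:300,400:]=cv2.resize(sc[190:310,250:410],(400,300),interpolation=cv2.INTER_CUBIC)
cv2.imwrite('pics/c3.png',o[:300])
E
```

```text
t 11.1 tcp [0.615  0.0371 0.0711] xax [ 0.001 -0.    -1.   ] zyaw 22.47 op 0.581 F [ 0.3  0.2 -4.1]
```

View pics/c3.png

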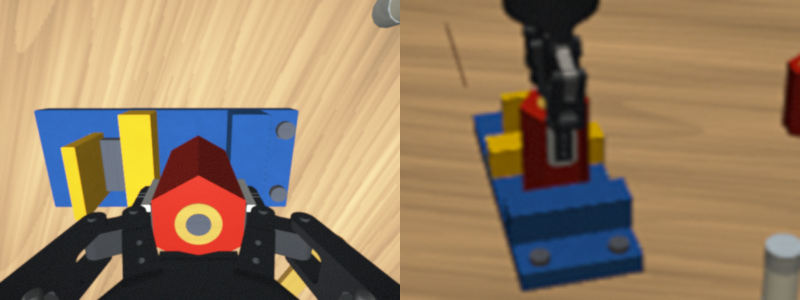

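The standoff is between the jaws, a few mm above the bed.

>>> servo_tool(deltas=[[[0,0,-0.01,0],[0,0,-0.02,0],[0,0,-0.03,0],[0,0,-0.03,0],[0,0,-0.03,0]]])

```text
time: 11.7
eef_pos: [0.6146, 0.0371, 0.0674]
tcp_rot: [-0.138, 0.694, 0.138, 0.694]
contact_force: [0.1, 0.2, -3.4]
opening: 0.584
```

>>> servo_tool(deltas=[[[0,0,-0.01,0],[0,0,-0.01,0],[0,0,-0.01,0],[0,0,-0.01,0],[0,0,-0.01,0]]])

```text
time: 12.2
eef_pos: [0.6146, 0.0371, 0.0673]
tcp_rot: [-0.138, 0.694, 0.138, 0.693]
contact_force: [-5.1, -1.3, 5.3]
opening: 0.581
```

>>> servo_tool(deltas=[[[0,0,0,0],[0,0,0,0],[0,0,0,0],[0,0,0,0],[0,0,0,0]]], claw=0.8)

```text
time: 12.7
eef_pos: [0.6147, 0.0371, 0.0662]
tcp_rot: [-0.138, 0.693, 0.138, 0.694]
contact_force: [0.1, -0.0, 0.1]
opening: 0.901
```

>>> servo_tool(deltas=[[[0,0,0.05,0],[0,0,0.2,0],[0,0,0.45,0],[0,0,0.7,0],[0,0,0.9,0]]])

```text
time: 13.2
eef_pos: [0.6155, 0.0371, 0.1596]
tcp_rot: [-0.138, 0.692, 0.137, 0.695]
contact_force: [0.0, 0.4, 0.9]
opening: 0.904
```

```bash
python3 - <<'E'
from h import *
s=state();im=read_camera('wrist');cv2.imwrite('pics/w4.png',im);state();t=read_camera('top');cv2.imwrite('pics/t4.png',t)
cv2.imwrite('pics/c4.png',np.vstack([cv2.resize(im,(400,300)),cv2.resize(t[190:310,270:430],(400,300),interpolation=cv2.INTER_CUBIC)]))
C=cam('wrist',s);g=cv2.resize(im,None,fx=4,fy=4,interpolation=cv2.INTER_CUBIC)
m=hsv(g,(0,150,160),(8,255,255))
c=max(cv2.findContours(m,cv2.RETR_EXTERNAL,cv2.CHAIN_APPROX_NONE)[0],key=cv2.contourArea);print([x/4 for x in cv2.boundingRect(c)])
print(hexfit(back(C,(cv2.convexHull(c)[:,0]+.5)/4-.5,.11)[:,:2]))
E
```

```text
t 13.2 tcp [0.6155 0.0371 0.1596] xax [ 0.003 -0.    -1.   ] zyaw 22.47 op 0.904 F [0.  0.4 0.9]
t 13.25 tcp [0.6176 0.037  0.1637] xax [ 0.01  -0.001 -1.   ] zyaw 22.48 op 0.904 F [ 0.8 -0.4  3. ]
[272.75, 215.75, 84.5, 90.0]
(array([0.61606802, 0.03779782]), [0.05, 0.0508, 0.0507], np.float64(22.5))
```

View pics/c4.png

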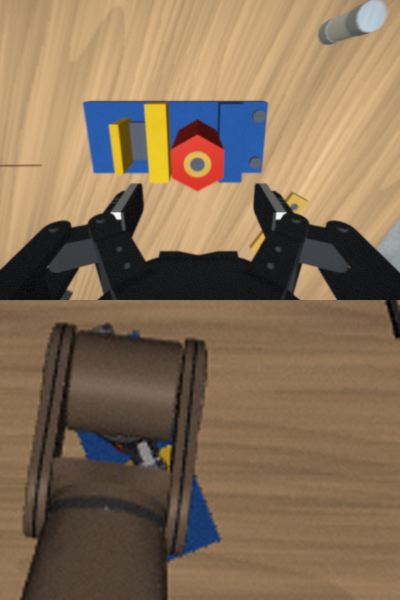

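The standoff stands free between the jaws. The fit gives (0.616, 0.038) and yaw 22.5°, equal to the clamp's. Next I'll shut the gripper, turn it 90° and go behind the tab.

>>> servo_tool(deltas=[[[-0.05,-0.02,0,-0.09],[-0.2,-0.08,0,-0.18],[-0.4,-0.16,0,-0.27],[-0.55,-0.22,0,-0.36],[-0.7,-0.28,0,-0.45]]], claw=-1)

```text
time: 13.8
eef_pos: [0.5433, 0.009, 0.1556]
tcp_rot: [0.113, 0.698, -0.113, 0.698]
contact_force: [0.4, -0.4, 0.9]
opening: 0.043
```

>>> servo_tool(deltas=[[[-0.1,-0.04,0,-0.09],[-0.2,-0.08,0,-0.18],[-0.3,-0.12,0,-0.27],[-0.4,-0.16,0,-0.36],[-0.45,-0.18,0,-0.45]]])

```text
time: 14.3
eef_pos: [0.4983, -0.0089, 0.1555]
tcp_rot: [0.347, 0.616, -0.348, 0.615]
contact_force: [-0.3, -0.8, -0.1]
opening: 0.002
```

>>> servo_tool(deltas=[[[0,0,0,-0.08],[0,0,0,-0.1],[0,0,0,-0.1],[0,0,0,-0.1],[0,0,0,-0.1]]])

```text
time: 14.8
eef_pos: [0.4994, -0.0088, 0.1561]
tcp_rot: [0.393, 0.588, -0.393, 0.588]
contact_force: [0.1, 0.8, 0.7]
opening: -0.005
```

```bash
python3 - <<'E'
from h import *
s=state();im=read_camera('wrist');cv2.imwrite('pics/w5.png',im)
p=s['eef_pos'][:2]*1000-[617.8,39.5];a=np.radians(22.5);print('clamp',p@[np.cos(a),np.sin(a)],p@[-np.sin(a),np.cos(a)])
E
```

```text
t 14.8 tcp [ 0.4994 -0.0088  0.1561] xax [-0.  0. -1.] zyaw -67.5 op -0.005 F [0.1 0.8 0.7]
clamp -127.87895195627046 0.6825910375714898
```

View pics/w5.png

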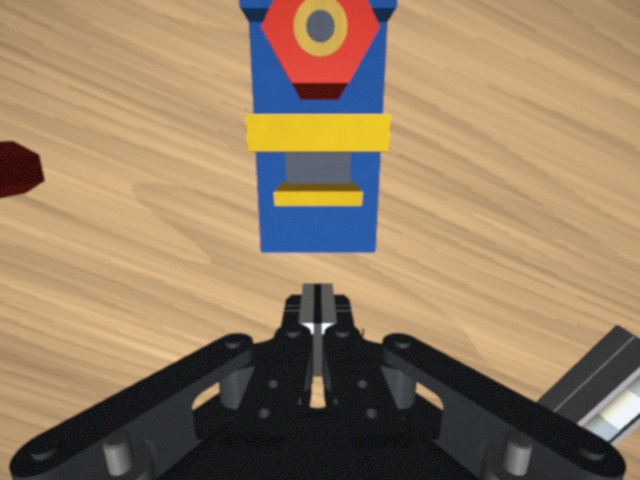

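The shut fingers are centred behind the yellow tab, with a clear gap at (318,206). I'll lower and then push.

>>> servo_tool(deltas=[[[0,0,-0.15,0],[0,0,-0.4,0],[0,0,-0.65,0],[0,0,-0.9,0],[0,0,-1,0]]])

```text
time: 15.35
eef_pos: [0.4978, -0.0085, 0.0538]
tcp_rot: [0.392, 0.589, -0.394, 0.586]
contact_force: [-0.7, 0.2, -0.3]
opening: 0.001
```

>>> servo_tool(deltas=[[[0,0,-0.08,0],[0.03,0.01,-0.12,0],[0.06,0.02,-0.12,0],[0.09,0.04,-0.12,0],[0.09,0.04,-0.12,0]]])

```text
time: 15.85
eef_pos: [0.5099, -0.0048, 0.0455]
tcp_rot: [0.393, 0.587, -0.393, 0.589]
contact_force: [0.3, -0.0, 0.2]
opening: -0.002
```

>>> servo_tool(deltas=[[[0.02,0.01,0,0],[0.04,0.02,0,0],[0.06,0.025,0,0],[0.08,0.033,0,0],[0.09,0.037,0,0]]])

```text
time: 16.35
eef_pos: [0.5169, -0.0012, 0.0442]
tcp_rot: [0.392, 0.588, -0.393, 0.587]
contact_force: [-4.2, -1.5, 2.9]
opening: 0.002
```

>>> servo_tool(deltas=[[[0.01,0.004,0,0],[0.02,0.008,0,0],[0.03,0.012,0,0],[0.04,0.017,0,0],[0.05,0.021,0,0]]])

```text
time: 16.85
eef_pos: [0.5224, 0.001, 0.0442]
tcp_rot: [0.393, 0.588, -0.393, 0.588]
contact_force: [-3.7, -0.6, 2.9]
opening: -0.001
```

>>> servo_tool(deltas=[[[0.01,0.004,0,0],[0.02,0.008,0,0],[0.03,0.012,0,0],[0.03,0.012,0,0],[0.03,0.012,0,0]]])

```text
time: 17.35
eef_pos: [0.5252, 0.0022, 0.0442]
tcp_rot: [0.393, 0.588, -0.393, 0.588]
contact_force: [-4.7, -0.9, 3.2]
opening: 0.001
```

```bash
python3 - <<'E'
from h import *
s=state();im=read_camera('wrist');cv2.imwrite('pics/w6.png',im)
p=s['eef_pos'][:2]*1000-[617.8,39.5];a=np.radians(22.5);print('clamp',p@[np.cos(a),np.sin(a)],p@[-np.sin(a),np.cos(a)])
E
```

```text
t 17.35 tcp [0.5252 0.0022 0.0442] xax [-0.001  0.    -1.   ] zyaw -67.52 op 0.001 F [-4.7 -0.9  3.2]
clamp -99.79308886557321 0.951758104329357
```

>>> servo_tool(deltas=[[[0.01,0.004,0,0],[0.01,0.004,0,0],[0.02,0.008,0,0],[0.02,0.008,0,0],[0.02,0.008,0,0]]])

```text
time: 17.9
eef_pos: [0.5265, 0.0027, 0.0442]
tcp_rot: [0.392, 0.589, -0.394, 0.587]
contact_force: [-7.3, -2.7, 5.1]
opening: 0.002
```

>>> servo_tool(deltas=[[[0.01,0.004,0,0],[0.01,0.004,0,0],[0.02,0.008,0,0],[0.02,0.008,0,0],[0.02,0.008,0,0]]])

```text
time: 18.4
eef_pos: [0.5265, 0.0027, 0.0443]
tcp_rot: [0.39, 0.591, -0.395, 0.586]
contact_force: [-14.2, -6.5, 11.7]
opening: 0.002
```

The motion has stopped and the force is up to 15 N, so the jaw is home against the standoff. I'll back off and lift clear.

>>> servo_tool(deltas=[[[-0.02,-0.008,0,0],[-0.06,-0.025,0,0],[-0.14,-0.06,0,0],[-0.24,-0.1,0,0],[-0.28,-0.12,0,0]]])

```text
time: 18.9
eef_pos: [0.5006, -0.0084, 0.0441]
tcp_rot: [0.393, 0.588, -0.393, 0.588]
contact_force: [-1.0, 0.2, -0.3]
opening: 0.003
```

>>> servo_tool(deltas=[[[0,0,0.1,0],[0,0,0.4,0],[0,0,0.7,0],[0,0,1,0],[0,0,1,0]]])

```text
time: 19.4
eef_pos: [0.5054, -0.0089, 0.1505]
tcp_rot: [0.395, 0.584, -0.391, 0.592]
contact_force: [0.4, -0.8, 0.5]
opening: -0.005
```

>>> servo_tool(deltas=[[[0,0,0.1,0],[0,0,0.2,0],[0,0,0.2,0],[0,0,0.2,0],[0,0,0.2,0]]])

```text
time: 19.9
eef_pos: [0.501, -0.0082, 0.1634]
tcp_rot: [0.393, 0.588, -0.393, 0.587]
contact_force: [-0.8, 0.0, -0.7]
opening: -0.003
```

```bash
python3 - <<'E'
from h import *
s=state();im=read_camera('wrist');cv2.imwrite('pics/w7.png',im);sc=read_camera('scene');cv2.imwrite('pics/s7.png',sc)
cv2.imwrite('pics/c7.png',np.hstack([cv2.resize(im[:260,200:440],(400,433),interpolation=cv2.INTER_CUBIC),cv2.resize(sc[200:310,270:370],(394,433),interpolation=cv2.INTER_CUBIC)]))
C=cam('wrist',s);g=cv2.resize(im,None,fx=4,fy=4,interpolation=cv2.INTER_CUBIC)
m=hsv(g,(0,150,160),(8,255,255))
c=max(cv2.findContours(m,cv2.RETR_EXTERNAL,cv2.CHAIN_APPROX_NONE)[0],key=cv2.contourArea);print([x/4 for x in cv2.boundingRect(c)])
print(hexfit(back(C,(cv2.convexHull(c)[:,0]+.5)/4-.5,.11)[:,:2]))
E
```

```text
t 19.9 tcp [ 0.501  -0.0082  0.1634] xax [-0.002  0.    -1.   ] zyaw -67.53 op -0.003 F [-0.8  0.  -0.7]
[264.75, 0.0, 110.75, 85.5]
(array([0.61420116, 0.03785512]), [0.0388, 0.0493, 0.0497], np.float64(22.5))
```

View pics/c7.png

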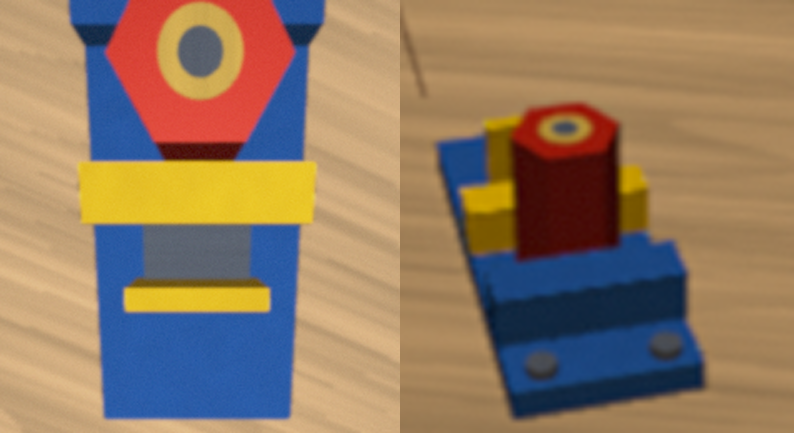

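The jaw is against the near flat. The far side is out of frame, so I'll check it from above.

>>> servo_tool(deltas=[[[0,0,0.2,0],[0.1,0.04,0.4,0],[0.2,0.08,0.6,0],[0.3,0.12,0.7,0],[0.4,0.16,0.8,0]]])

```text
time: 20.5
eef_pos: [0.542, 0.0079, 0.2447]
tcp_rot: [0.393, 0.588, -0.393, 0.588]
contact_force: [-0.5, -0.7, -0.8]
opening: -0.007
```

>>> servo_tool(deltas=[[[0.1,0.04,0,0],[0.2,0.08,0,0],[0.2,0.08,0,0],[0.2,0.08,0,0],[0.2,0.08,0,0]]])

```text
time: 21.0
eef_pos: [0.561, 0.0157, 0.2435]
tcp_rot: [0.393, 0.588, -0.393, 0.587]
contact_force: [0.1, -0.1, -0.4]
opening: 0.0
```

>>> servo_tool(deltas=[[[0,0,0,0],[0,0,0,0],[0,0,0,0],[0,0,0,0],[0,0,0,0]]])

```text
time: 21.5
eef_pos: [0.5615, 0.0157, 0.2444]
tcp_rot: [0.393, 0.588, -0.393, 0.588]
contact_force: [0.1, 0.5, -0.5]
opening: -0.001
```

```bash
python3 - <<'E'
from h import *
s=state();im=read_camera('wrist');cv2.imwrite('pics/w8.png',im)
C=cam('wrist',s);g=cv2.resize(im,None,fx=4,fy=4,interpolation=cv2.INTER_CUBIC)
m=hsv(g,(0,150,160),(8,255,255))
c=max(cv2.findContours(m,cv2.RETR_EXTERNAL,cv2.CHAIN_APPROX_NONE)[0],key=cv2.contourArea);x,y,w,h=[int(v/4) for v in cv2.boundingRect(c)];print(x,y,w,h)
print(hexfit(back(C,(cv2.convexHull(c)[:,0]+.5)/4-.5,.11)[:,:2]))
cv2.imwrite('pics/c8.png',cv2.resize(im[max(0,y-60):y+h+80,x-60:x+w+60],None,fx=3,fy=3,interpolation=cv2.INTER_CUBIC)[:600,:800]);print('crop origin',x-60,max(0,y-60))
E
```

```text
t 21.5 tcp [0.5615 0.0157 0.2444] xax [ 0. -0. -1.] zyaw -67.53 op -0.001 F [ 0.1  0.5 -0.5]
282 122 70 63
(array([0.61710624, 0.03895079]), [0.0484, 0.0498, 0.0498], np.float64(23.0))
crop origin 222 62
```

View pics/c8.png

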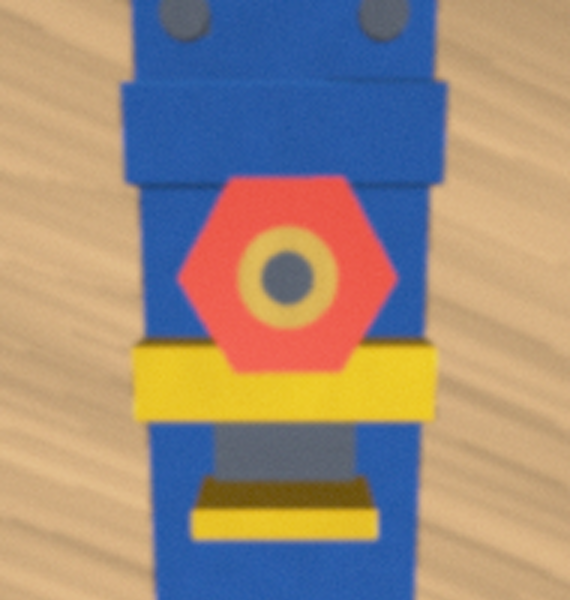

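```bash
python3 - <<'E'
from h import *
s=state();C=cam('wrist',s);f=lambda a,b:(222+(a+.5)/3-.5,62+(b+.5)/3-.5)
for a in(170,410):
    P=back(C,[f(a,183),f(a,346)],.05)[:,:2];print('gap mm',np.linalg.norm(P[0]-P[1])*1000,P.mean(0))
E
```

```text
t 21.55 tcp [0.5615 0.0157 0.2444] xax [ 0.  0. -1.] zyaw -67.53 op -0.005 F [-0.7  0.3 -0.1]
gap mm 50.44203404918741 [0.60341494 0.07363969]
gap mm 50.45690475485137 [0.63267272 0.00287756]
```

```bash
python3 -c "
from plant import *
print(sign_off())"
```

```text
the job is handed in; nothing more can be done
None
```

The standoff is upright on the clamp bed, held between both jaws, and the job is handed in at 21.6 s. I picked up the largest standoff (the middle of the three), turned it about 19° square to the jaws, stood it on the bed and let go. I then pushed the yellow jaw home with the shut fingers.

**Jaw closed:** the push force rose from about 5 N to 15 N while the tool stopped advancing, so it met a hard stop. From above, the gap between the jaw faces measured 50.4 mm at both ends. That is parallel and equal to the 50 mm standoff within about 0.5 mm.

**Position and angle:** the last fit put the standoff at (0.617, 0.039), about 1 mm from my estimate of the clamp origin. Its yaw was 23.0°, against 22.5° to 22.8° for the clamp.

**Checks that disagreed:**
- My first clamp fit used a picture taken while the arm was still settling, and it was a few mm off. I retook the picture before placing the standoff.
- One hex fit after the push came out wrong because the standoff was cut off at the picture edge. I replaced it with the view from above.

The gripper is clear of everything. I moved nothing else that I know of, but I did not re-measure the fuse holder, fuse, puller and busbar at the end.

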